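# Wind the sample slide to its dosing mark with the removable crank

## Task

Take the crank with the orange handle grip, fit it all the way down onto the square shaft of the sample slide, and wind it clockwise (seen from above) until the carriage's red pointer stands at the green mark. Leave the crank seated on the shaft; move the slide only through the crank, never by pressing on the slide, carriage or cup, and leave the crank with the black grip where it stands.

Things in the scene. Friction and masses are not known exactly. Their poses are not given: they have to be found in the camera images.
- crank: The crank to use: steel, ORANGE handle grip, loose, 0.37 kg, standing on its socket end. Origin: centre of the hub's flat underside, z up. Hub 54 mm across at the foot, 44 mm higher up. In the underside a square socket, 20.5 mm wide, 54 mm deep, sides along the crank's x and y, flaring to 38 mm in the lowest 12 mm. Fully fitted, the underside rests on point shaft_foot.
- crank_boss (a point): On the orange crank's hub axis, 84 mm above its underside; axes as the crank's. Here the hub is a bright round boss 36 mm across, from 64 to 99 mm above the underside: the place to grip and carry it. Below it a flat arm (16 mm wide, 54 to 64 mm high) runs along the crank's +x to the upright handle.
- crank_handle (a point): On the axis of the orange grip, 75 mm along the crank's +x from the hub axis, 106 mm above the underside. The grip is an upright cylinder 20 mm across, from 66 to 128 mm above the underside, and revolves freely on its pin, so it can be held while the crank goes round.
- spare: A crank of the same outer shape but with a BLACK handle grip, for another machine; its socket does not fit. Loose, stands on the worktop; leave it alone. Origin and axes as for the orange one. The two cranks may stand in either place.
- slide: Hand-wound sample slide, fixed to the worktop: an aluminium base 86 mm wide, 350 mm long, with a grey gear housing (80 x 80 mm, 50 mm high) at one end. Origin on the vertical shaft axis, in the middle of the housing, at worktop level; its -y runs along the base from the shaft towards the carriage. The blue carriage (76 x 66 mm, top 38 mm high) carries a blue-lidded sample cup, fixed, up to 98 mm high.
- shaft_foot (a point): Where the square shaft leaves the housing top, on its axis, 50 mm above the worktop; axes as the slide's.
- shaft_top (a point): Top of the shaft, 100 mm above the worktop. Steel, 18 mm square, the last 12 mm tapering to 10 mm square.
- shaft (a joint): Turn of the shaft in rad, growing clockwise seen from above; range 0 to 18. At value q the shaft's square sides are turned by -q (clockwise) from the slide's x and y. One turn (6.28) moves the carriage 40 mm towards the housing. Resists with about 0.06 N m (about 1 N at the handle); stays where left. The crank has up to 9 degrees of play on the shaft.
- carriage (a joint): Carriage travel in m, growing towards the gear housing, 0 to 0.115; follows the shaft (0.040 a turn). The pointer meets the middle of the green mark at 0.090.
- pointer (a point): Red pointer on the carriage's side, 16 mm above the worktop.
- green_mark (a point): Middle of the green mark (24 mm long) on the scale strip of the base. At the start the pointer stands 56 to 80 mm short of it, on the side away from the housing: 1.4 to 2 clockwise turns.

How it is judged:
On the way, in this order (a step that is already met when the one before it is completed fails the run):
1. the orange crank is fully seated on the square shaft (horizontal distance between crank and shaft_foot below 0.006 m and z of crank in the frame of shaft_foot below 0.008 m and angle between crank's own z axis and vertical below 0.15 rad), for 0.2 s.
2. with the crank on the shaft, the pointer reaches the green mark (all of step 1 and horizontal distance between pointer and green_mark below 0.012 m), for 0.2 s.
At the end, for the whole second after the job is handed in: The orange-gripped crank sits on the shaft (within 6 mm of its axis, within 8 mm of fully down, upright within 8 degrees), the red pointer is within 12 mm of the middle of the green mark, the carriage is at rest and the black-gripped crank stands within 20 mm of where it was (all of step 2 and distance of spare from where it was at the start of the episode below 0.02 m and velocity of joint carriage between -0.003 and 0.003 m/s); the robot touches nothing.
It fails at once if the robot presses on the slide, its carriage, its cup or its shaft with more than 8 N (contact force between any of the fingers, the arm and slide above 8 N).
It fails at once if the crank with the black grip is knocked over or carried away (angle between spare's own z axis and vertical above 0.5 rad or distance of spare from where it was at the start of the episode above 0.03 m).
It also fails if it takes over 67 s, if anything falls off the work surface, if the arm or the gripper's body presses on something with over 40 N, if the wrist force passes 120 N, or if a joint passes its speed limit or range.

## Robot

A 6-joint arm with a two-finger parallel gripper is mounted at the origin on a cart in front of the work surface, level with it; the furniture and walls round the work are solid. World frame = base frame: x ahead of the robot, y to its left, z up, the work surface at z = 0. Lengths are in m, angles in rad, forces in N, time in s.
With the tool pointing down it reaches from about 0.35 to 1 m from the base axis. Payload 7.1 kg.
Tool frame: the origin (TCP) lies at the very end of the fingers, on their centre line; the grasp point (between the pads) lies 19 mm behind it; z points along the fingers, x is the direction in which the jaws open and shut, and the axes are right-handed (so a half turn about z gives the same grasp; the last joint's range is limited). The gripper opens to 85 mm and grips with 20 to 120 N. Pads are 22 mm wide; open, the fingers measure 114 mm over their backs; the gripper's body (76 mm by 85 mm) begins 54 mm behind the grasp point. The pads swing forward as they close: fully open they stand 13 mm farther back than shut.
Start: joints at [1.265, 0.423, 1.63, -0, 1.089, -0.019], TCP at [0.177, 0.599, 0.231] pointing down, gripper open.
Joint ranges: [-3, 3], [-0.9, 2.11], [0.09, 2.58], [-1.31, 4.45], [0.11, 2.69], [-2.54, 2.54]. Speed limits (rad/s): [2.39, 2.39, 3.01, 3.14, 3.14, 3.14].

## Interface

Orientations are given as a rotation vector (axis times angle).
In Python, from cell import bot, viewer, job_done, finder gives the robot as it stands. The module is installed in compiled form; this text tells all that it offers.
- The arm moves only by the tool move_arm, never from a script. Its argument "rows" is a list of rows, each an object with "linear": the shift along the world's x, y, z in m, a list of three; "delta_rot": the turn, a rotation vector about the world's x, y, z in rad, a list of three. A call has 1 to 20 rows; each row shifts and turns the pose as measured when the row begins; what a row does not reach is not made up. A row lasts 1/10 s, in which the tool goes at most 50 mm and 8.59 degrees, less where a joint would pass 70% of its speed; a pose out of reach is approached as far as the arm can. A call with a gripper value outside its range is refused whole. "jaw" is the closure, from 0 (fully open) to 1 (shut), set as the call begins (left out, the last holds). The fingers move at their own pace and stop on an object; "newtons" is the grip in N (left out, the last holds). Time passes only in rows, so rows that do not move let the fingers close. It gives the time, the measured TCP pose, the force and the opening at its end, in the units of the state.
- bot.get_obs(): the state, without advancing time (a new reading comes with each control period).
- viewer.grab_frame(name): name is "side" or "top"; returns (picture, depth): 400x640x3 uint8, blue, green, red; 400x640 float32, m along the optical axis (not along the pixel's ray), 0 where there is no reading.
- viewer.camera_model(name): a dict with "mtx" (3x3 intrinsics, pixels), "dist" ([k1, k2, p1, p2, k3] as OpenCV has them; the pictures are not rectified), "R" (3x3) and "t" (3): a world point X has camera coordinates R X + t. Camera axes: x right, y down, z forward; pixel columns grow to the right and rows downward; lengths in m; the calibration is good to about 2 mm. A picture is of the moment at which its call begins. camera_model takes no time and is no camera call.
- job_done(): hands the job in, once; it reports no verdict.
Trained networks look in the newest picture that a camera, given by its name, has taken for a name from the list of things; names that differ only in an ending like _2 or _b are one class to them, and where a whole thing is asked for, a point or a joint stands for the part that bears it (a point fixed in the world has none). Each returns a list of dicts, best first, with "confidence" (0 to 1); they miss things now and then, are a little off and sometimes report something else, mostly with a low value. They report only what shows in the picture. A call takes as long as a camera call.
- finder.spot_in(target, camera): "centre" ([row, column] in pixels, amid what is visible of it).
- finder.silhouettes(target, camera): "region" (400x640 bool, what is visible of it) and "centre" ([row, column] in pixels, amid what is visible of it).
- finder.spot_point(target, camera): "centre" ([row, column] in pixels: a listed point, or the origin of a listed thing).
The state is a dict: "time_s": time; "qpos": joint angles; "qvel": joint speeds; "joint_torque": joint torques, N m; "tcp_pos": TCP position; "orientation": TCP orientation; "force": force on the tool from outside, world axes, zero at the start; "torque": the same for the moment, N m; "width": finger opening in m.
Only numpy, scipy, OpenCV 4.12 (cv2) and the standard library are available. Lean on these libraries where they do the work, as an engineer would, in place of code of your own. Each camera call takes 0.05 s, during which the arm holds its last target. There are 200 camera calls.

## Working session

There is one attempt and no reset: what is moved stays moved. The work goes in short steps, Python scripts to look and compute and a tool call to move; the robot and the scene stay as the last step left them, time stands still between calls to the robot, and variables do not carry over. Pictures are saved under pics/ and viewed, about 8 in all and at most 12, crops included, and the job is handed in when it is done.

Besides the shell and the picture viewer there is one more tool, called by a JSON object that holds its "name" and its "arguments", one argument or row to a line. move_arm: Moves the arm, as the interface text tells. Its arguments: {"type":"object","properties":{"rows":{"type":"array","items":{"type":"object","properties":{"linear":{"type":"array","items":{"type":"number"}},"delta_rot":{"type":"array","items":{"type":"number"}}}}},"jaw":{"type":"number"},"newtons":{"type":"number"}},"required":["rows"]}

```bash
mkdir -p pics; cat > h.py <<'E'
import numpy as np, cv2
from cell import bot, viewer, job_done, finder
def ray(cam,rc):
    m=viewer.camera_model(cam);K=np.array(m["mtx"]);d=np.array(m["dist"]);R=np.array(m["R"]);t=np.array(m["t"])
    u=cv2.undistortPoints(np.array([[[rc[1],rc[0]]]],float),K,d)[0,0]
    return -R.T@t, R.T@np.array([u[0],u[1],1.])
def at_z(cam,rc,z):
    c,v=ray(cam,rc); return c+v*(z-c[2])/v[2]
def tri(rc1,rc2):
    (a,u),(b,v)=ray('side',rc1),ray('top',rc2)
    s=np.linalg.lstsq(np.c_[u,-v],b-a,rcond=None)[0]
    p,q=a+s[0]*u,b+s[1]*v
    return (p+q)/2,np.linalg.norm(p-q)
def cloud(cam,dep):
    m=viewer.camera_model(cam);K=np.array(m["mtx"]);d=np.array(m["dist"]);R=np.array(m["R"]);t=np.array(m["t"])
    r,c=np.mgrid[:400,:640]
    u=cv2.undistortPoints(np.stack([c,r],-1).reshape(-1,1,2).astype(float),K,d)[:,0]
    P=np.c_[u,np.ones(len(u))]*dep.reshape(-1,1)
    return ((P-t)@R).reshape(400,640,3)
E
python3 - <<'E'
from h import *
ims=[]
for c in ['side','top']:
    im,dep=viewer.grab_frame(c); np.save(f'{c}_d.npy',dep); cv2.imwrite(f'{c}.png',im); ims.append(im)
    m=viewer.camera_model(c); print(c,'pos',-np.array(m['R']).T@m['t'],'f',m['mtx'][0][0])
    for n in ['crank','crank_boss','crank_handle','spare','slide','shaft_foot','shaft_top','pointer','green_mark']:
        for o in finder.spot_point(n,c)[:2]:
            z=dict(crank=0,spare=0,crank_boss=.084,crank_handle=.106,slide=0,shaft_foot=.05,shaft_top=.1,pointer=.016).get(n,.01)
            print(c,n,np.round(o['centre'],1),round(o['confidence'],2),np.round(at_z(c,o['centre'],z),4))
cv2.imwrite('pics/1s.png',ims[0]);cv2.imwrite('pics/1t.png',ims[1])
print(bot.get_obs())
E
```

```text
side pos [0.59976129 0.5273502  1.11187104] f 509.0663952829493
side crank [246.3 294. ] 0.73 [0.5162 0.0908 0.    ]
side crank [106.4 285.6] 0.68 [ 0.4263 -0.3073  0.    ]
side crank_boss [ 82.5 284.9] 0.66 [ 0.4205 -0.3196  0.084 ]
side crank_handle [ 82.7 308.7] 0.56 [ 0.3668 -0.283   0.106 ]
side crank_handle [ 80.3 287.7] 0.53 [ 0.4156 -0.3063  0.106 ]
side spare [321.2 349.7] 0.83 [0.4483 0.2967 0.    ]
side slide [251.2 300.5] 0.9 [0.5051 0.107  0.    ]
side slide [238.6 296.6] 0.16 [0.505  0.0738 0.    ]
side shaft_foot [248.3 292.5] 0.76 [0.5245 0.114  0.05  ]
side shaft_top [236.7 293.4] 0.91 [0.5188 0.1084 0.1   ]
side pointer [175.8 290.8] 0.6 [ 0.4735 -0.085   0.016 ]
side pointer [197.6 296.9] 0.51 [ 0.4759 -0.0223  0.016 ]
side green_mark [202.2 298.4] 0.68 [ 0.4752 -0.0122  0.01  ]
top pos [0.20943687 0.0149436  1.30406186] f 439.33521059153236
top crank [224.6 420.6] 0.59 [ 0.4132 -0.3186  0.    ]
top crank [180.8 275.9] 0.33 [0.5398 0.1237 0.    ]
top crank_boss [219.3 427.8] 0.58 [ 0.4157 -0.3184  0.084 ]
top crank_handle [237.6 412.9] 0.7 [ 0.3598 -0.2689  0.106 ]
[... 340 characters left out ...]
k [200.2 322.9] 0.93 [ 0.4802 -0.0207  0.01  ]
{'time_s': 1.0, 'qpos': array([ 1.26497726e+00,  4.23106776e-01,  1.62987109e+00, -2.91595834e-05,
        1.08857757e+00, -1.89916710e-02]), 'qvel': array([ 0.00039101,  0.00028708,  0.00077193, -0.00204481, -0.00087134,
       -0.0019915 ]), 'joint_torque': array([-1.31583278e-05, -5.57351553e+01, -2.82149506e+01,  5.28732573e-05,
        6.93929687e-04,  2.49072860e-05]), 'tcp_pos': array([0.1767991 , 0.59947974, 0.23132621]), 'orientation': array([-2.51611672e+00, -1.88115826e+00, -7.11591950e-05]), 'force': array([ 0.04687889,  0.51392174, -0.70576838]), 'torque': array([ 0.03339781, -0.00730624, -0.02296978]), 'width': 0.08539046511180942}
```

View pics/1s.png

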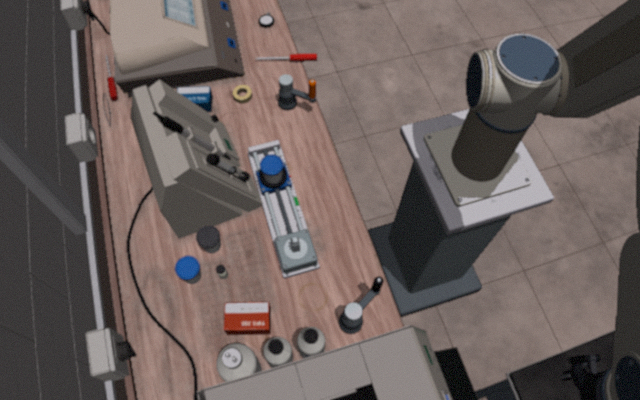

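View pics/1t.png

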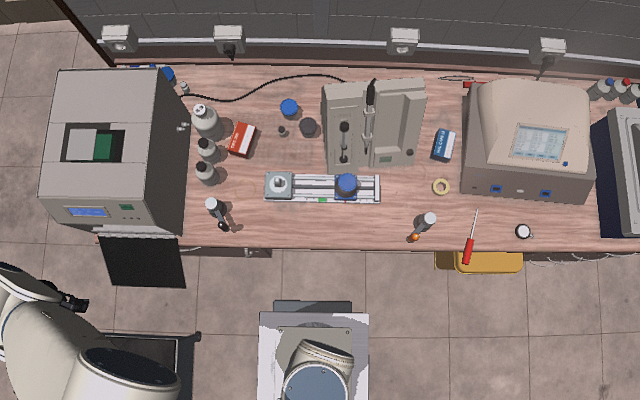

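The orange crank is the one at top (225,425) and side (95,290). The black one is at top (213,217), the shaft at top (182,277). A tall stand sits behind the slide, so I'll measure heights, yaws and the shaft angle next.

```bash
python3 - <<'E'
from h import *
C={c:cloud(c,np.load(f'{c}_d.npy')) for c in ['side','top']}
for c in C:
    P=C[c].reshape(-1,3); im=cv2.imread(f'{c}.png').reshape(-1,3).astype(int); ok=np.load(f'{c}_d.npy').ravel()>0
    def show(n,cx,cy,r,z0,z1,extra=True):
        m=ok&(np.hypot(P[:,0]-cx,P[:,1]-cy)<r)&(P[:,2]>z0)&(P[:,2]<z1)&extra
        q=P[m]; 
        if len(q)>4: print(c,n,len(q),'mid',np.round((np.percentile(q,4,0)+np.percentile(q,96,0))/2,4),'mean',np.round(q.mean(0),4),'ext',np.round(np.ptp(q,axis=0),3),'zmed',round(np.median(q[:,2]),4))
    show('boss top',.418,-.318,.03,.094,.106)
    show('handle top',.362,-.272,.022,.12,.136)
    B,G,R=im.T
    show('orange',.362,-.272,.05,.05,.14,(R>150)&(B<90)&(R-B>70))
    show('shaft top',.517,.114,.02,.092,.108); show('shaft',.517,.114,.02,.06,.108)
    show('housing',.517,.114,.07,.043,.056)
    show('spare boss',.452,.297,.04,.092,.106)
    m=ok&(abs(P[:,2]-.05)<.006)&(np.hypot(P[:,0]-.517,P[:,1]-.114)<.08)
    print(c,'housing rect',cv2.minAreaRect(P[m,:2].astype(np.float32)*1000))
    # green, red pixels near slide
    m=ok&(G-R>40)&(G-B>40)&(abs(P[:,0]-.48)<.06)&(abs(P[:,1]+.02)<.1); print('green',m.sum(),np.round(P[m].mean(0),4) if m.any() else '')
    m=ok&(R-G>60)&(R-B>60)&(abs(P[:,0]-.475)<.04)&(abs(P[:,1]+.08)<.06); print('red',m.sum(),np.round(P[m].mean(0),4) if m.any() else '')
P=np.vstack([C[c].reshape(-1,3) for c in C])
print('height map cm: rows x .30-.80 step 4cm; cols y .40..-.44')
for x in np.arange(.30,.82,.04):
    print('%.2f'%x,*['%3d'%(100*np.max(P[(abs(P[:,0]-x)<.02)&(abs(P[:,1]-y)<.02)&(P[:,2]<.6)][:,2],initial=-.01)) for y in np.arange(.40,-.45,-.04)])
a=cv2.imread('top.png')[164:204,257:297];b=cv2.imread('side.png')[222:262,275:315]
cv2.imwrite('pics/2.png',np.hstack([cv2.resize(x,(400,400),interpolation=cv2.INTER_CUBIC) for x in (a,b)]))
E
```

```text
side boss top 125 mid [ 0.4182 -0.3177  0.0983] mean [ 0.418  -0.3168  0.0978] ext [0.034 0.038 0.009] zmed 0.0977
side handle top 44 mid [ 0.3648 -0.267   0.1257] mean [ 0.3647 -0.266   0.1259] ext [0.019 0.018 0.011] zmed 0.1265
side orange 17 mid [ 0.3631 -0.2666  0.126 ] mean [ 0.3635 -0.2663  0.127 ] ext [0.016 0.011 0.009] zmed 0.1278
side shaft top 48 mid [0.5196 0.1159 0.0965] mean [0.5197 0.1162 0.0968] ext [0.016 0.015 0.01 ] zmed 0.0972
side shaft 110 mid [0.5195 0.1172 0.0815] mean [0.5198 0.1193 0.0863] ext [0.018 0.018 0.041] zmed 0.0897
side housing 1081 mid [0.5195 0.1163 0.0495] mean [0.5198 0.1185 0.0496] ext [0.08  0.081 0.013] zmed 0.0496
side spare boss 252 mid [0.4484 0.2989 0.0985] mean [0.4485 0.2992 0.0988] ext [0.035 0.035 0.012] zmed 0.0988
side housing rect ((519.1438598632812, 116.04701232910156), (80.99974822998047, 80.06893157958984), 89.70049285888672)
green 19 [ 0.48   -0.0146  0.0145]
red 0 
top boss top 113 mid [ 0.4169 -0.3199  0.0989] mean [ 0.4175 -0.3199  0.0994] ext [0.034 0.031 0.01 ] zmed 0.0996
top handle top 43 mid [ 0.3619 -0.2698  0.1271]
[... 1358 characters left out ...]
3   3   9  10  10   4   4   0   0   0   2   2   3
0.54  34  13  13   9   0   0   5  10   5   3   3   9  10  10   4   4   0   0   0   2   2   7
0.58  34  10  13   0   0   0   1   1   1   1   1  10  14   8   4   4   3   3   0   0   0   9
0.62  34  13  13   8   5   5   0   1   0   0  16  21  21  17  16   7  11  10   0   5   5   9
0.66  34  14  17  11   5   5   0   5   0   6  25  26  25  24  23  15  19  18   0   5   5   9
0.70  34  18  19  12   5   5   0   5   5   6  27  27  27  31  26  23  24  24   0   5   5   9
0.74  34  13  13   0   0   0   0   6   6   6  25  26  26  32  26  24  24  24   0   0   0   9
0.78   0   2   1   1   0   0   0   6   6   0  20  21  22  24  24  24  24  24   0   0   0   8
```

View pics/2.png

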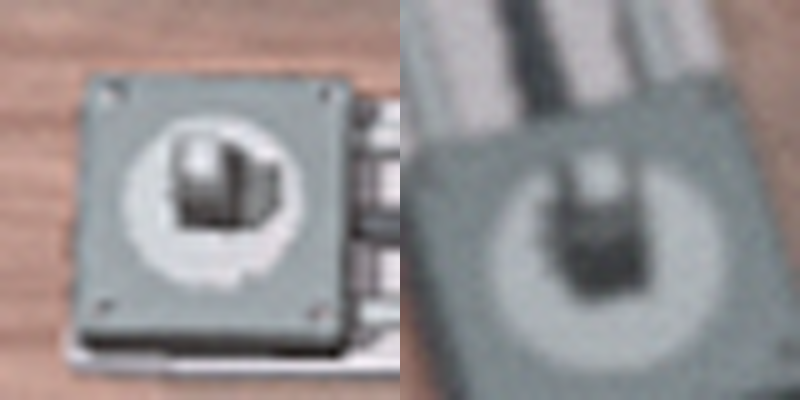

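```bash
cat > fit.py <<'E'
from h import *
from scipy.optimize import minimize
def proj(cam,X):
    m=viewer.camera_model(cam);R=np.array(m['R'])
    return cv2.projectPoints(np.array(X,float),cv2.Rodrigues(R)[0],np.array(m['t'],float),np.array(m['mtx']),np.array(m['dist']))[0][:,0]
S=8
def labels(cam,x,y,a,box):
    r0,r1,c0,c1=box; L=np.zeros(((r1-r0)*S,(c1-c0)*S),np.uint8)
    campos,_=ray(cam,[200,320])
    def ring(h,z): 
        k=np.arange(4)*np.pi/2+np.pi/4+a
        return np.c_[x+h*2**.5*np.cos(k),y+h*2**.5*np.sin(k),np.full(4,z)]
    A,B,T=ring(.009,.05),ring(.009,.088),ring(.005,.1)
    polys=[]
    for (u,v,o) in ((A,B,1),(B,T,5)):
        for i in range(4):
            j=(i+1)%4; f=np.array([u[i],u[j],v[j],v[i]])
            n=np.cross(f[1]-f[0],f[3]-f[0])
            if n@(campos-f.mean(0))>0: polys.append((o+i,f))
    polys.append((9,T))
    for l,f in polys:
        p=(proj(cam,f)-[c0,r0]+.5)*S-.5
        cv2.fillPoly(L,[np.round(p*16).astype(np.int32)],l,shift=4)
    return L
def cost(cam,img,x,y,a,box,sig=.8):
    L=labels(cam,x,y,a,box); h,w=L.shape
    cols=[]
    for l in np.unique(L):
        m=cv2.resize((L==l).astype(np.float32),(w//S,h//S),interpolation=cv2.INTER_AREA)
        cols.append(cv2.GaussianBlur(m,(0,0),sig).ravel())
    A=np.array(cols).T; b=img[box[0]:box[1],box[2]:box[3]].reshape(-1).astype(float)
    # mild ridge
    A2=np.vstack([A,.1*np.eye(A.shape[1])]);b2=np.r_[b-b.mean(),np.zeros(A.shape[1])]
    s=np.linalg.lstsq(A2,b2,rcond=None)[0]
    return np.mean((A@s-b+b.mean())**2)
def fitcam(cam,x0,y0,img):
    p=proj(cam,[[x0,y0,.05],[x0,y0,.1]]);c=p.mean(0)
    lo=np.minimum(p[0],p[1])-[6,5];hi=np.maximum(p[0],p[1])+[6,5]
    box=(int(lo[1]),int(hi[1])+1,int(lo[0]),int(hi[0])+1)
    res=[]
    for d in range(0,90,5):
        a=np.deg2rad(d)
        r=min((cost(cam,img,x0+dx,y0+dy,a,box),dx,dy) for dx in np.arange(-.003,.0031,.001) for dy in np.arange(-.003,.0031,.001))
        res.append((d,)+r)
    return res
E
python3 - <<'E'
from fit import *
for cam,x0,y0 in (('side',.5195,.116),('top',.5175,.1142)):
    im=np.mean([cv2.cvtColor(viewer.grab_frame(cam)[0],cv2.COLOR_BGR2GRAY).astype(float) for _ in range(6)],0)
    np.save(f'{cam}_avg.npy',im)
    r=fitcam(cam,x0,y0,im)
    print(cam,[(d,round(c,1),round(1e3*a),round(1e3*b)) for d,c,a,b in r])
# base long edges from cloud: points 0.02<z<.045 hist; yaw via white base mask
for c in ['side','top']:
    P=cloud(c,np.load(f'{c}_d.npy')).reshape(-1,3)
    m=(P[:,2]>.007)&(P[:,2]<.06)&(abs(P[:,0]-.515)<.06)&(P[:,1]<.18)&(P[:,1]>-.21)
    print(c,cv2.minAreaRect(P[m,:2].astype(np.float32)*1000))
    # left (low x) edge per y bin
    ys=np.arange(-.17,.15,.01);e=[np.percentile(P[m&(abs(P[:,1]-y)<.005),0],3) for y in ys]
    print(np.round(e,3)[::3], 'slope deg',np.rad2deg(np.polyfit(ys,e,1)[0]))
E
```

```text
Traceback (most recent call last):
  File "fit.py", line 43, in fitcam
    r=min((cost(cam,img,x0+dx,y0+dy,a,box),dx,dy) for dx in np.arange(-.003,.0031,.001) for dy in np.arange(-.003,.0031,.001))
  File "fit.py", line 43, in <genexpr>
    r=min((cost(cam,img,x0+dx,y0+dy,a,box),dx,dy) for dx in np.arange(-.003,.0031,.001) for dy in np.arange(-.003,.0031,.001))
           ~~~~^^^^^^^^^^^^^^^^^^^^^^^^^^^
  File "fit.py", line 26, in cost
    L=labels(cam,x,y,a,box); h,w=L.shape
  File "fit.py", line 22, in labels
    p=(proj(cam,f)-[c0,r0]+.5)*S-.5
       ~~~~^^^^^^^
  File "fit.py", line 4, in proj
    m=viewer.camera_model(cam);R=np.array(m['R'])
ValueError: time passes only in moves, steps and waits
```

```bash
sed -i '2a from functools import lru_cache\n_cm=viewer.camera_model\nCM=lru_cache(None)(lambda c:_cm(c))' h.py; sed -i 's/m=viewer.camera_model(cam)/m=CM(cam)/' h.py fit.py
python3 - <<'E'
from fit import *
for cam,x0,y0 in (('side',.5195,.116),('top',.5175,.1142)):
    im=np.mean([cv2.cvtColor(viewer.grab_frame(cam)[0],cv2.COLOR_BGR2GRAY).astype(float) for _ in range(6)],0)
    np.save(f'{cam}_avg.npy',im)
    r=fitcam(cam,x0,y0,im)
    print(cam,[(d,round(c,1),round(1e3*a),round(1e3*b)) for d,c,a,b in r])
for c in ['side','top']:
    P=cloud(c,np.load(f'{c}_d.npy')).reshape(-1,3)
    m=(P[:,2]>.007)&(P[:,2]<.06)&(abs(P[:,0]-.515)<.06)&(P[:,1]<.18)&(P[:,1]>-.21)
    print(c,cv2.minAreaRect(P[m,:2].astype(np.float32)*1000))
    ys=np.arange(-.17,.15,.01);e=[np.percentile(P[m&(abs(P[:,1]-y)<.005),0],3) for y in ys]
    print(np.round(e,3)[::3], 'slope deg',np.rad2deg(np.polyfit(ys,e,1)[0]))
print(bot.get_obs()['time_s'])
E
```

```text
side [(0, np.float64(306.0), 0, -3), (5, np.float64(350.6), 0, -3), (10, np.float64(399.1), 1, -3), (15, np.float64(437.5), -2, -2), (20, np.float64(445.2), -2, -2), (25, np.float64(453.8), -2, -2), (30, np.float64(445.1), -2, -2), (35, np.float64(443.0), -2, -2), (40, np.float64(429.5), -2, -2), (45, np.float64(419.2), -2, -2), (50, np.float64(389.1), -3, -3), (55, np.float64(355.9), -2, -3), (60, np.float64(321.3), -2, -3), (65, np.float64(290.3), -2, -3), (70, np.float64(269.6), -1, -3), (75, np.float64(258.9), -1, -3), (80, np.float64(279.5), 0, -3), (85, np.float64(275.2), -1, -3)]
top [(0, np.float64(575.6), 2, -1), (5, np.float64(589.0), 2, -1), (10, np.float64(624.0), 1, -1), (15, np.float64(683.8), 1, -2), (20, np.float64(707.7), -1, -3), (25, np.float64(660.5), 0, -3), (30, np.float64(670.9), 0, -3), (35, np.float64(673.0), 1, -3), (40, np.float64(676.8), 0, -3), (45, np.float64(684.3), 1, -3), (50, np.float64(678.6), 1, -3), (55, np.float64(672.6), 0, -3), (60, np.float64(648.6), 1, -3), (65, np.float64(634.4), 2, -2), (70, np.float64(612.9), 1, -2), (75, np.float64(602.9), 1, -2), (80, np.float64(583.3), 1, -2), (85, np.float64(588.0), 1, -2)]
side ((525.332763671875, -12.24359130859375), (347.9699401855469, 99.4549331665039), 89.88694763183594)
[0.48  0.477 0.477 0.477 0.481 0.478 0.479 0.479 0.49  0.482 0.482] slope deg 0.9442203670304478
top ((515.6294555664062, -13.229446411132812), (118.50112915039062, 384.2635803222656), 1.2567161321640015)
[0.476 0.477 0.476 0.476 0.477 0.478 0.477 0.476 0.476 0.477 0.476] slope deg 0.1618096271258167
1.9
```

```bash
python3 - <<'E'
s=open('fit.py').read()
s=s.replace("    for l,f in polys:","    t=np.linspace(0,2*np.pi,60);polys.insert(0,(10,np.c_[x+RD*np.cos(t),y+RD*np.sin(t),t*0+.05]))\n    if sh is not None: polys.insert(1,(11,cv2.convexHull(np.float32(np.r_[A[:,:2],B[:,:2]+.038*np.array(sh),T[:,:2]+.05*np.array(sh)]))[:,0]))\n    polys=[(l,np.c_[f,np.full(len(f),.05)] if f.shape[1]==2 else f) for l,f in polys]\n    for l,f in polys:")
s=s.replace("S=8","S=6\nRD=.026;sh=None")
open('fit.py','w').write(s)
E
cat > run.py <<'E'
import fit; from fit import *
from scipy.optimize import minimize
for cam,x0,y0 in (('side',.519,.114),('top',.518,.1135)):
    im=np.load(f'{cam}_avg.npy')
    p=proj(cam,[[x0,y0,.05],[x0,y0,.1]]);lo=p.min(0)-[7,7];hi=p.max(0)+[7,7]
    box=(int(lo[1]),int(hi[1])+1,int(lo[0]),int(hi[0])+1)
    out=[]
    for d in range(-45,45,6):
        def f(v):
            fit.sh=v[3:5]/10; return cost(cam,im,x0+v[0]/1e2,y0+v[1]/1e2,np.deg2rad(v[2]*10),box)
        s=[0,0,d/10,0,-3.]
        r=minimize(f,s,method='Nelder-Mead',options=dict(initial_simplex=np.vstack([s]+[np.array(s)+e for e in np.diag([.15,.15,.4,2,2])]),maxfev=260))
        out.append((round(r.fun,1),d,round(r.x[2]*10,1),np.round(r.x[:2]*10,1),np.round(r.x[3:]/10,2)))
    out.sort(key=lambda o:o[0]); print(cam,*out[:6],sep='\n')
E
time python3 run.py
```

```text
side
(np.float64(64.4), -9, np.float64(-9.2), array([-0.8,  0.1]), array([ 0.07, -0.22]))
(np.float64(67.1), 3, np.float64(-6.0), array([-0.6,  0.1]), array([ 0.09, -0.23]))
(np.float64(67.2), -3, np.float64(-5.8), array([-0.5,  0.3]), array([ 0.09, -0.22]))
(np.float64(73.1), -15, np.float64(-13.7), array([-0.8,  0.2]), array([ 0.09, -0.26]))
(np.float64(83.5), -21, np.float64(-16.2), array([-1.2,  0.4]), array([ 0.07, -0.32]))
(np.float64(89.3), -33, np.float64(-16.6), array([-0.9, -0.1]), array([ 0.07, -0.42]))
top
(np.float64(109.4), -3, np.float64(-1.8), array([ 0.7, -0.5]), array([ 0.1 , -0.25]))
(np.float64(112.8), 15, np.float64(0.1), array([ 0.7, -0.1]), array([ 0.09, -0.26]))
(np.float64(114.0), 3, np.float64(0.9), array([ 0.7, -0.5]), array([ 0.09, -0.23]))
(np.float64(122.4), -9, np.float64(-7.1), array([ 0.9, -0.3]), array([ 0.09, -0.34]))
(np.float64(136.5), -15, np.float64(-13.2), array([ 0.6, -0.5]), array([ 0.11, -0.26]))
(np.float64(141.7), 9, np.float64(7.0), array([ 0.9, -0.2]), array([ 0.08, -0.3 ]))
real	0m15.534s
user	0m15.948s
sys	0m0.116s
```

{"name": "move_arm", "arguments": {
  "rows": [
    {"linear": [0.02, -0.05, 0.0]},
    {"linear": [0.02, -0.05, 0.0]}
  ],
  "jaw": 0
}}

```text
invalid input
```

```bash
python3 - <<'E'
from h import *
P=np.vstack([cloud(c,np.load(f'{c}_d.npy'))[np.load(f'{c}_d.npy')>0] for c in ['side','top']])
ys=np.arange(.72,.16,-.04);print('     ',*['%4.2f'%y for y in ys])
for x in np.arange(.02,.42,.04):
    print('%.2f'%x,*['%4d'%(100*np.max(P[(abs(P[:,0]-x)<.02)&(abs(P[:,1]-y)<.02)&(P[:,2]<.9)][:,2],initial=-.99)) for y in ys])
E
```

```text
0.72 0.68 0.64 0.60 0.56 0.52 0.48 0.44 0.40 0.36 0.32 0.28 0.24 0.20
0.02  -32  -32  -33  -32  -33  -32  -79  -79  -79  -79  -79  -78  -79  -70
0.06  -79  -79  -79  -79  -79  -79  -79   71   75   78   81  -79  -78  -71
0.10  -79  -79  -78  -79  -79   63   67   71   75   78   81   85   88   88
0.14  -79  -79  -79  -79   55   63   67   70   74   77   80   83   88   88
0.18  -79  -79  -78   33   56   63   66   69   72   74  -78  -79  -79  -71
0.22  -79  -79   -7   55   58   62   63   -7   -8  -79  -79  -79  -79  -79
0.26  -99  -99   -4   55   -3   -4   -3   -3   -4  -79  -79  -79  -79  -79
0.30  -99  -99    0    0    0    0    0    0    0  -79  -79  -79  -79  -79
0.34  -99    0    3    3   23   23   23   23   22    0    0    0    0    0
0.38  -99   31   32   32   32   32   32   32   32    0    0   13   13    0
```

{"name": "move_arm", "arguments": {
  "rows": [
    {"linear": [0, -0.03, 0.03], "delta_rot": [0, 0, 0]},
    {"linear": [0, -0.03, 0.03], "delta_rot": [0, 0, 0]}
  ],
  "jaw": 0
}}

```text
time_s: 2.1
tcp_pos: [0.176, 0.5384, 0.287]
orientation: [2.511, 1.88, -0.011]
force: [-0.2, 0.5, 0.7]
width: 0.0855
```

{"name": "move_arm", "arguments": {
  "rows": [
    {"linear": [0.016, -0.04, 0.003], "delta_rot": [0, 0, 0]},
    {"linear": [0.016, -0.04, 0.003], "delta_rot": [0, 0, 0]},
    {"linear": [0.016, -0.04, 0.003], "delta_rot": [0, 0, 0]},
    {"linear": [0.016, -0.04, 0.003], "delta_rot": [0, 0, 0]},
    {"linear": [0.03, -0.04, 0], "delta_rot": [0, 0, -0.03]},
    {"linear": [0.03, -0.04, 0], "delta_rot": [0, 0, -0.03]},
    {"linear": [0.03, -0.04, 0], "delta_rot": [0, 0, -0.03]},
    {"linear": [0.03, -0.04, 0], "delta_rot": [0, 0, -0.03]},
    {"linear": [0.013, -0.04, 0], "delta_rot": [0, 0, -0.03]},
    {"linear": [0.013, -0.04, 0], "delta_rot": [0, 0, -0.03]},
    {"linear": [0.013, -0.04, 0], "delta_rot": [0, 0, -0.03]},
    {"linear": [0.013, -0.04, 0], "delta_rot": [0, 0, -0.03]},
    {"linear": [0.013, -0.04, 0], "delta_rot": [0, 0, -0.03]},
    {"linear": [0.013, -0.04, 0], "delta_rot": [0, 0, -0.03]},
    {"linear": [-0.003, -0.04, 0], "delta_rot": [0, 0, -0.03]},
    {"linear": [-0.003, -0.04, 0], "delta_rot": [0, 0, -0.03]},
    {"linear": [-0.003, -0.04, 0], "delta_rot": [0, 0, -0.03]},
    {"linear": [-0.003, -0.04, 0], "delta_rot": [0, 0, -0.03]}
  ]
}}

```text
time_s: 3.9
tcp_pos: [0.4293, -0.2039, 0.309]
orientation: [2.852, 1.301, 0.023]
force: [1.6, 0.3, -0.3]
width: 0.0857
```

```bash
cat >> h.py <<'E'
from scipy.spatial.transform import Rotation as Ro
def st():
    o=bot.get_obs();M=Ro.from_rotvec(o['orientation']).as_matrix()
    print('t',round(o['time_s'],2),'p',np.round(o['tcp_pos'],4),'jaw yaw',round(np.degrees(np.arctan2(M[1,0],M[0,0])),1),'z',np.round(M[:,2],3),'F',np.round(o['force'],1),'T',np.round(o['torque'],2),'w',round(o['width'],4),'q',np.round(o['qpos'],2)); return o,M
E
python3 -c "
from h import *
o,M=st()
want=np.array([[np.cos(a),np.sin(a),0] for a in [np.radians(47.3)]])[0]
y=np.cross([0,0,-1],want);W=np.c_[want,y,[0,0,-1]]
print(np.round(Ro.from_matrix(W@M.T).as_rotvec(),3))"
```

```text
t 3.9 p [ 0.4293 -0.2039  0.309 ] jaw yaw 49.0 z [ 0.016  0.    -1.   ] F [ 1.6  0.3 -0.3] T [-0.03  0.    0.02] w 0.0857 q [-0.47  0.1   1.88  0.01  1.15 -1.33]
[ 0.     0.016 -0.03 ]
```

{"name": "move_arm", "arguments": {
  "rows": [
    {"linear": [-0.004, -0.04, -0.01], "delta_rot": [0, 0.008, -0.015]},
    {"linear": [-0.004, -0.04, -0.01], "delta_rot": [0, 0.008, -0.015]},
    {"linear": [-0.003, -0.035, -0.01], "delta_rot": [0, 0, 0]},
    {"linear": [0, 0, -0.05], "delta_rot": [0, 0, 0]},
    {"linear": [0, 0, -0.05], "delta_rot": [0, 0, 0]},
    {"linear": [0, 0, 0], "delta_rot": [0, 0, 0]},
    {"linear": [0, 0, 0], "delta_rot": [0, 0, 0]}
  ]
}}

```text
time_s: 4.6
tcp_pos: [0.4178, -0.3317, 0.1792]
orientation: [2.876, 1.243, 0.006]
force: [-0.3, 0.1, 0.4]
width: 0.0852
```

```bash
python3 -c "
from h import *
o,M=st()
a=np.radians(47.3);w=np.array([np.cos(a),np.sin(a),0]);W=np.c_[w,np.cross([0,0,-1],w),[0,0,-1]]
print(np.round(Ro.from_matrix(W@M.T).as_rotvec(),3),np.array([.4177,-.3188,.066])-o['tcp_pos'])"
```

```text
t 4.6 p [ 0.4178 -0.3317  0.1792] jaw yaw 46.7 z [ 0.007 -0.007 -1.   ] F [-0.3  0.1  0.4] T [-0.01 -0.   -0.02] w 0.0852 q [-0.69  0.36  1.88 -0.    0.9  -1.51]
[0.007 0.007 0.01 ] [-0.000125    0.01290238 -0.11315136]
```

{"name": "move_arm", "arguments": {
  "rows": [
    {"linear": [0, 0.013, 0], "delta_rot": [0.007, 0.007, 0.01]},
    {"linear": [0, 0, 0], "delta_rot": [0, 0, 0]},
    {"linear": [0, 0, -0.03], "delta_rot": [0, 0, 0]},
    {"linear": [0, 0, -0.03], "delta_rot": [0, 0, 0]},
    {"linear": [0, 0, -0.02], "delta_rot": [0, 0, 0]},
    {"linear": [0, 0, 0], "delta_rot": [0, 0, 0]},
    {"linear": [0, 0, 0], "delta_rot": [0, 0, 0]}
  ]
}}

```text
time_s: 5.3
tcp_pos: [0.427, -0.3204, 0.1125]
orientation: [2.854, 1.262, 0.019]
force: [0.6, -0.5, 0.5]
width: 0.0857
```

```bash
python3 -c "
from h import *
o,M=st()
print(np.array([.4177,-.3188,.066])-o['tcp_pos'])
im,d=viewer.grab_frame('side')
cv2.imwrite('pics/3.png',cv2.resize(im[40:160,230:390],(800,600)))"
```

```text
t 5.3 p [ 0.427  -0.3204  0.1125] jaw yaw 47.7 z [ 0.02  -0.014 -1.   ] F [ 0.6 -0.5  0.5] T [-0.03  0.07 -0.05] w 0.0857 q [-0.67  0.46  1.92  0.    0.74 -1.5 ]
[-0.00930949  0.0016051  -0.04650858]
```

View pics/3.png

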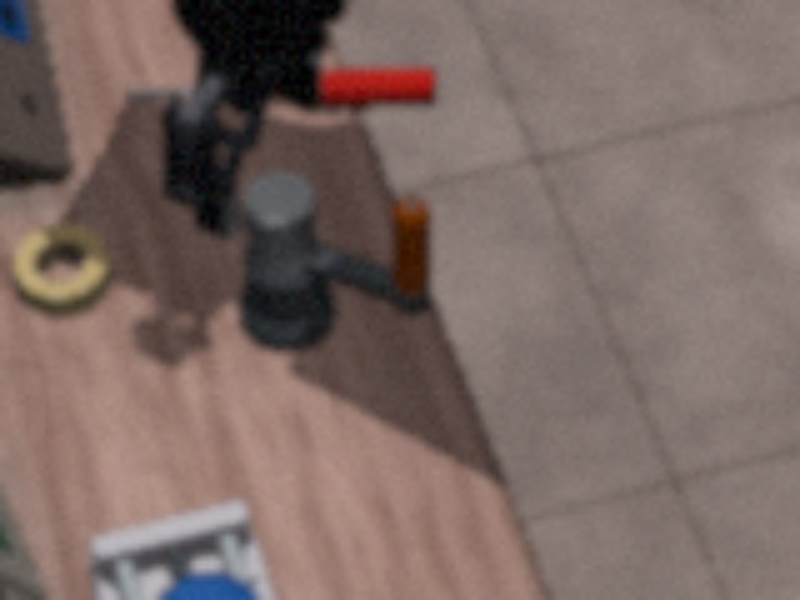

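```bash
python3 -c "
from fit import *
o,M=st();p=o['tcp_pos']
for n,l in dict(tcp=[0,0,0],fp=[.0427,0,-.019],fm=[-.0427,0,-.019],fpt=[.0427,0,-.013],fmt=[-.0427,0,-.013],body=[0,0,-.075]).items(): print(n,np.round(p+M@np.array(l),3),np.round((proj('side',[p+M@np.array(l)])[0]-[230,40])*5))
print('boss',(proj('side',[[.4177,-.3188,.099]])[0]-[230,40])*5)
im,d=viewer.grab_frame('top');P=cloud('top',d)
c=proj('top',[p])[0].astype(int);print(c)
cv2.imwrite('pics/4.png',cv2.resize(im[c[1]-50:c[1]+40,c[0]-60:c[0]+60],(800,600)))
"
```

```text
t 5.35 p [ 0.4271 -0.3205  0.1127] jaw yaw 47.7 z [ 0.02  -0.015 -1.   ] F [ 1.  -0.3  0.7] T [ 0.   -0.01 -0.02] w 0.0854 q [-0.67  0.46  1.92  0.    0.74 -1.5 ]
tcp [ 0.427 -0.32   0.113] [259. 178.]
fp [ 0.455 -0.289  0.132] [218. 212.]
fm [ 0.398 -0.352  0.132] [296.  95.]
fpt [ 0.456 -0.289  0.126] [219. 220.]
fmt [ 0.398 -0.352  0.126] [296. 103.]
body [ 0.426 -0.319  0.188] [254.  76.]
boss [278.77578688 193.40604607]
[431 213]
```

View pics/4.png

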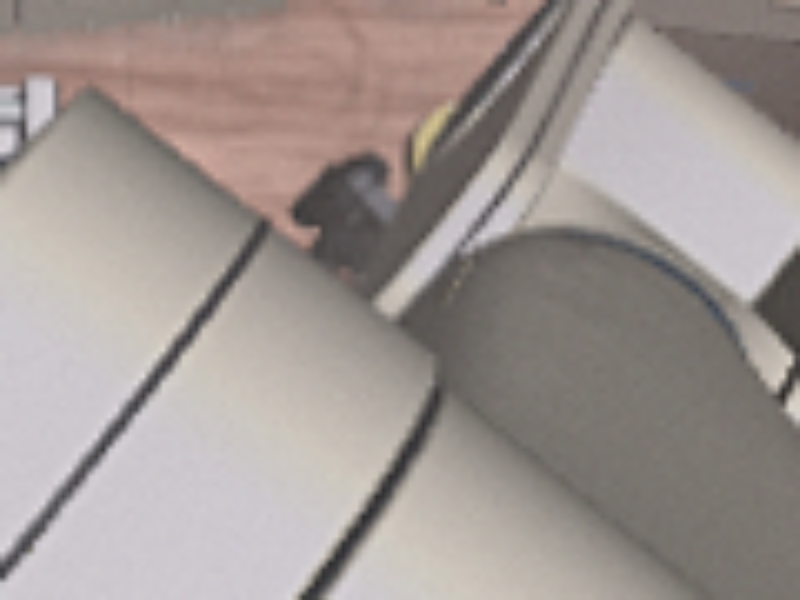

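{"name": "move_arm", "arguments": {
  "rows": [
    {"linear": [-0.009, 0.0015, 0], "delta_rot": [0.014, 0.02, -0.007]},
    {"linear": [0, 0, -0.01], "delta_rot": [0, 0, 0]},
    {"linear": [0, 0, -0.01], "delta_rot": [0, 0, 0]},
    {"linear": [0, 0, -0.005], "delta_rot": [0, 0, 0]},
    {"linear": [0, 0, 0], "delta_rot": [0, 0, 0]}
  ]
}}

```text
time_s: 5.9
tcp_pos: [0.4185, -0.3201, 0.0887]
orientation: [2.875, 1.257, 0.002]
force: [0.3, -0.5, -0.6]
width: 0.0852
```

```bash
cat > g.py <<'E'
from h import *; import sys
# usage: x y z yaw -> remaining shift and turn
o,M=st();x,y,z,a=map(float,sys.argv[1:5]);a=np.radians(a)
w=np.array([np.cos(a),np.sin(a),0]);W=np.c_[w,np.cross([0,0,-1],w),[0,0,-1]]
print('rot',np.round(Ro.from_matrix(W@M.T).as_rotvec(),3),'lin',np.round(np.array([x,y,z])-o['tcp_pos'],4))
E
python3 g.py .4177 -.3188 .066 47.3
```

```text
t 5.9 p [ 0.4185 -0.3201  0.0887] jaw yaw 47.2 z [ 0.003 -0.003 -1.   ] F [ 0.3 -0.5 -0.6] T [-0.03 -0.03  0.02] w 0.0852 q [-0.68  0.5   1.93 -0.    0.71 -1.5 ]
rot [0.003 0.003 0.001] lin [-0.0008  0.0013 -0.0227]
```

Descend, then close on the boss.

{"name": "move_arm", "arguments": {
  "rows": [
    {"linear": [-0.001, 0.001, -0.008], "delta_rot": [0.003, 0.003, 0]},
    {"linear": [0, 0, -0.008], "delta_rot": [0, 0, 0]},
    {"linear": [0, 0, -0.006], "delta_rot": [0, 0, 0]},
    {"linear": [0, 0, 0], "delta_rot": [0, 0, 0]}
  ]
}}

```text
time_s: 6.3
tcp_pos: [0.4171, -0.3188, 0.064]
orientation: [-2.877, -1.258, 0.002]
force: [0.2, -0.8, 1.1]
width: 0.0853
```

{"name": "move_arm", "arguments": {
  "rows": [
    {"linear": [0, 0, 0], "delta_rot": [0, 0, 0]},
    {"linear": [0, 0, 0], "delta_rot": [0, 0, 0]},
    {"linear": [0, 0, 0], "delta_rot": [0, 0, 0]},
    {"linear": [0, 0, 0], "delta_rot": [0, 0, 0]},
    {"linear": [0, 0, 0], "delta_rot": [0, 0, 0]},
    {"linear": [0, 0, 0], "delta_rot": [0, 0, 0]},
    {"linear": [0, 0, 0], "delta_rot": [0, 0, 0]},
    {"linear": [0, 0, 0], "delta_rot": [0, 0, 0]}
  ],
  "jaw": 1,
  "newtons": 60
}}

```text
time_s: 7.1
tcp_pos: [0.4172, -0.3188, 0.0642]
orientation: [-2.877, -1.258, 0.001]
force: [0.3, 0.7, -1.7]
width: 0.0348
```

```bash
python3 g.py .4177 -.3188 .066 47.3
```

```text
t 7.1 p [ 0.4172 -0.3188  0.0642] jaw yaw 47.2 z [-0.001  0.001 -1.   ] F [ 0.3  0.7 -1.7] T [-0.   -0.03  0.03] w 0.0348 q [-0.68  0.54  1.94 -0.    0.66 -1.5 ]
rot [-0.001 -0.001  0.001] lin [ 0.0005 -0.      0.0018]
```

{"name": "move_arm", "arguments": {
  "rows": [
    {"linear": [0, 0, 0.03], "delta_rot": [0, 0, 0]},
    {"linear": [0, 0, 0.05], "delta_rot": [0, 0, 0]},
    {"linear": [0, 0, 0.05], "delta_rot": [0, 0, 0]},
    {"linear": [0, 0.01, 0.04], "delta_rot": [0, 0, 0]},
    {"linear": [0.003, 0.04, 0], "delta_rot": [0, 0, 0.06]},
    {"linear": [0.003, 0.04, 0], "delta_rot": [0, 0, 0.06]},
    {"linear": [0.003, 0.04, 0], "delta_rot": [0, 0, 0.06]},
    {"linear": [0.003, 0.04, 0], "delta_rot": [0, 0, 0.06]},
    {"linear": [0.003, 0.04, 0], "delta_rot": [0, 0, 0.06]},
    {"linear": [0.01, 0.04, 0], "delta_rot": [0, 0, 0.06]},
    {"linear": [0.015, 0.04, 0], "delta_rot": [0, 0, 0.06]},
    {"linear": [0.015, 0.04, 0], "delta_rot": [0, 0, 0.06]},
    {"linear": [0.015, 0.04, 0], "delta_rot": [0, 0, 0.06]},
    {"linear": [0.01, 0.03, 0], "delta_rot": [0, 0, 0.06]},
    {"linear": [0.01, 0.02, 0], "delta_rot": [0, 0, 0.04]},
    {"linear": [0, 0, 0], "delta_rot": [0, 0, 0]}
  ]
}}

```text
time_s: 8.7
tcp_pos: [0.5008, 0.1198, 0.2368]
orientation: [-2.307, -2.124, 0.011]
force: [-0.1, 0.3, -3.6]
width: 0.0351
```

```bash
python3 g.py .5185 .1137 .2 83.9
```

```text
t 8.7 p [0.5008 0.1198 0.2368] jaw yaw 85.3 z [-0.009 -0.001 -1.   ] F [-0.1  0.3 -3.6] T [-0.03 -0.09 -0.04] w 0.0351 q [ 0.21  0.26  1.86  0.    1.03 -1.28]
rot [ 0.001 -0.009 -0.024] lin [ 0.0177 -0.0061 -0.0368]
```

{"name": "move_arm", "arguments": {
  "rows": [
    {"linear": [0.018, -0.006, -0.02], "delta_rot": [0.001, -0.009, -0.024]},
    {"linear": [0, 0, -0.015], "delta_rot": [0, 0, 0]},
    {"linear": [0, 0, -0.005], "delta_rot": [0, 0, 0]},
    {"linear": [0, 0, 0], "delta_rot": [0, 0, 0]},
    {"linear": [0, 0, 0], "delta_rot": [0, 0, 0]}
  ]
}}

```text
time_s: 9.2
tcp_pos: [0.5166, 0.1126, 0.1945]
orientation: [-2.336, -2.098, 0.006]
force: [0.2, -0.6, -3.6]
width: 0.0349
```

```bash
python3 g.py .5185 .1137 .2 83.9; cat > look.py <<'E'
from h import *
o=bot.get_obs();p=o['tcp_pos'];zt=p[2]-.0642+.128
hs=[]
for c in ['side','top']:
    im,d=viewer.grab_frame(c);cv2.imwrite(f'{c}2.png',im);P=cloud(c,d)
    B,G,R=[im[...,i].astype(int) for i in range(3)]
    m=(R>90)&(R-B>50)&(R-G>25)&(d>0)&(np.hypot(P[...,0]-p[0],P[...,1]-p[1])<.12)&(P[...,2]>.1)
    mt=m&(P[...,2]>zt-.008)
    q=P[mt]
    if len(q)>4:
        mid=(q.min(0)+q.max(0))/2; v=mid-p
        print(c,m.sum(),len(q),'mid',np.round(mid,4),'mean',np.round(q.mean(0),4),'r',round(np.hypot(*v[:2]),4),'yaw',round(np.degrees(np.arctan2(v[1],v[0])),1),'zmed',np.median(q[:,2]),'expected z',zt)
    else: print(c,m.sum(),len(q))
E
python3 look.py; python3 -c "
import cv2,numpy as np
cv2.imwrite('pics/5.png',np.hstack([cv2.resize(cv2.imread('side2.png')[190:300,240:350],(400,400)),cv2.resize(cv2.imread('top2.png')[130:230,227:327],(400,400))]))"
```

```text
t 9.2 p [0.5166 0.1126 0.1945] jaw yaw 83.8 z [-0.004 -0.001 -1.   ] F [ 0.2 -0.6 -3.6] T [ 0.02 -0.04 -0.05] w 0.0349 q [ 0.19  0.33  1.87 -0.    0.94 -1.27]
rot [ 0.001 -0.004  0.001] lin [0.0019 0.0011 0.0055]
side 91 75 mid [0.4613 0.0891 0.416 ] mean [0.4473 0.1195 0.2699] r 0.0601 yaw -156.9 zmed 0.257477428942224 expected z 0.2583025632143317
top 0 0
```

View pics/5.png

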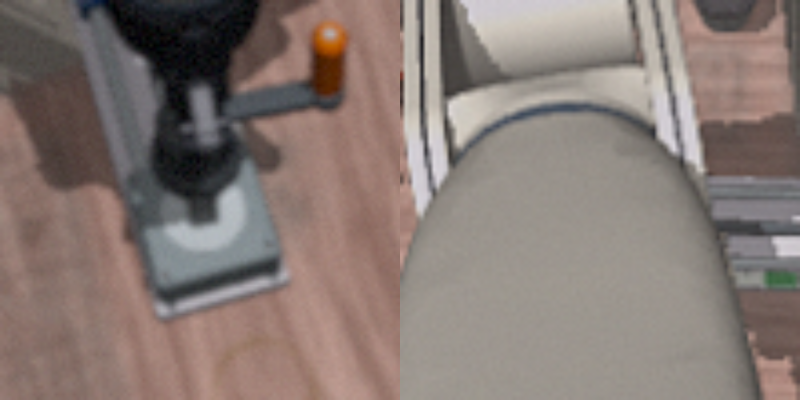

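```bash
sed -i 's/(P\[...,2\]>zt-.008)/(abs(P[...,2]-zt)<.006)/' look.py; python3 look.py
```

```text
side 96 68 mid [0.4453 0.1211 0.2579] mean [0.446  0.122  0.2573] r 0.0722 yaw 173.4 zmed 0.2569305254074379 expected z 0.25871143933088664
top 0 0
```

{"name": "move_arm", "arguments": {
  "rows": [
    {"linear": [0.002, 0.001, -0.005], "delta_rot": [0.001, -0.004, 0]},
    {"linear": [0, 0, -0.01], "delta_rot": [0, 0, 0]},
    {"linear": [0, 0, -0.007], "delta_rot": [0, 0, 0]},
    {"linear": [0, 0, 0], "delta_rot": [0, 0, 0]},
    {"linear": [0, 0, 0], "delta_rot": [0, 0, 0]}
  ]
}}

```text
time_s: 9.9
tcp_pos: [0.5196, 0.1142, 0.1717]
orientation: [2.336, 2.098, 0.005]
force: [0.6, 0.5, -3.6]
width: 0.0344
```

```bash
python3 g.py .5185 .1137 .16 83.9
```

```text
t 9.9 p [0.5196 0.1142 0.1717] jaw yaw 83.9 z [ 0.003  0.001 -1.   ] F [ 0.6  0.5 -3.6] T [ 0.05 -0.   -0.02] w 0.0344 q [ 0.19  0.37  1.88 -0.    0.89 -1.27]
rot [-0.001  0.003  0.001] lin [-0.0011 -0.0005 -0.0117]
```

{"name": "move_arm", "arguments": {
  "rows": [
    {"linear": [-0.001, -0.0005, -0.005], "delta_rot": [-0.001, 0.003, 0]},
    {"linear": [0, 0, -0.005], "delta_rot": [0, 0, 0]},
    {"linear": [0, 0, -0.004], "delta_rot": [0, 0, 0]},
    {"linear": [0, 0, 0], "delta_rot": [0, 0, 0]}
  ]
}}

```text
time_s: 10.3
tcp_pos: [0.5186, 0.1137, 0.1565]
orientation: [2.337, 2.099, -0.0]
force: [0.2, 0.8, -4.2]
width: 0.0346
```

```bash
python3 g.py .5185 .1137 .145 83.9
```

```text
t 10.3 p [0.5186 0.1137 0.1565] jaw yaw 83.9 z [ 0.    -0.001 -1.   ] F [ 0.2  0.8 -4.2] T [ 0.05  0.01 -0.04] w 0.0346 q [ 0.19  0.39  1.89 -0.    0.86 -1.27]
rot [0.001 0.    0.   ] lin [-0.0001  0.     -0.0115]
```

{"name": "move_arm", "arguments": {
  "rows": [
    {"linear": [0, 0, -0.003], "delta_rot": [0, 0, 0]},
    {"linear": [0, 0, -0.003], "delta_rot": [0, 0, 0]},
    {"linear": [0, 0, -0.003], "delta_rot": [0, 0, 0]},
    {"linear": [0, 0, 0], "delta_rot": [0, 0, 0]}
  ]
}}

```text
time_s: 10.7
tcp_pos: [0.5188, 0.1137, 0.1469]
orientation: [2.336, 2.099, 0.0]
force: [-0.9, 0.0, -4.0]
width: 0.0349
```

```bash
python3 g.py .5185 .1137 .135 83.9
```

```text
t 10.7 p [0.5188 0.1137 0.1469] jaw yaw 83.9 z [ 0. -0. -1.] F [-0.9  0.  -4. ] T [ 0.04 -0.04 -0.02] w 0.0349 q [ 0.19  0.41  1.9  -0.    0.84 -1.27]
rot [0. 0. 0.] lin [-0.0003 -0.     -0.0119]
```

{"name": "move_arm", "arguments": {
  "rows": [
    {"linear": [0, 0, -0.003], "delta_rot": [0, 0, 0]},
    {"linear": [0, 0, -0.003], "delta_rot": [0, 0, 0]},
    {"linear": [0, 0, -0.002], "delta_rot": [0, 0, 0]},
    {"linear": [0, 0, 0], "delta_rot": [0, 0, 0]}
  ]
}}

```text
time_s: 11.1
tcp_pos: [0.5173, 0.1137, 0.138]
orientation: [-2.336, -2.099, 0.004]
force: [-0.2, -0.1, -4.2]
width: 0.0346
```

```bash
python3 g.py .5185 .1137 .114 83.9
```

```text
t 11.1 p [0.5173 0.1137 0.138 ] jaw yaw 83.9 z [-0.003 -0.001 -1.   ] F [-0.2 -0.1 -4.2] T [0.07 0.13 0.05] w 0.0346 q [ 0.19  0.42  1.9  -0.    0.82 -1.27]
rot [ 0.001 -0.003  0.001] lin [ 0.0012  0.     -0.024 ]
```

{"name": "move_arm", "arguments": {
  "rows": [
    {"linear": [0, 0, -0.003], "delta_rot": [0, 0, 0]},
    {"linear": [0, 0, -0.003], "delta_rot": [0, 0, 0]},
    {"linear": [0, 0, -0.002], "delta_rot": [0, 0, 0]},
    {"linear": [0, 0, 0], "delta_rot": [0, 0, 0]}
  ]
}}

```text
time_s: 11.5
tcp_pos: [0.5173, 0.1137, 0.1291]
orientation: [-2.336, -2.099, 0.004]
force: [-1.5, 0.6, -4.9]
width: 0.0346
```

```bash
python3 g.py .5185 .1137 .114 83.9
```

```text
t 11.5 p [0.5173 0.1137 0.1291] jaw yaw 83.9 z [-0.003 -0.001 -1.   ] F [-1.5  0.6 -4.9] T [-0.01  0.23 -0.01] w 0.0346 q [ 0.19  0.43  1.91 -0.    0.8  -1.27]
rot [ 0.001 -0.003  0.001] lin [ 0.0012  0.     -0.0151]
```

{"name": "move_arm", "arguments": {
  "rows": [
    {"linear": [0, 0, -0.003], "delta_rot": [0, -0.003, 0]},
    {"linear": [0, 0, -0.003], "delta_rot": [0, 0, 0]},
    {"linear": [0, 0, -0.003], "delta_rot": [0, 0, 0]},
    {"linear": [0, 0, -0.002], "delta_rot": [0, 0, 0]},
    {"linear": [0, 0, 0], "delta_rot": [0, 0, 0]}
  ]
}}

```text
time_s: 12.0
tcp_pos: [0.5172, 0.1137, 0.1171]
orientation: [2.337, 2.099, -0.0]
force: [-0.9, -0.2, -3.6]
width: 0.0346
```

```bash
python3 g.py .5185 .1137 .114 83.9
```

```text
t 12.0 p [0.5172 0.1137 0.1171] jaw yaw 83.9 z [ 0.    -0.001 -1.   ] F [-0.9 -0.2 -3.6] T [-0.02  0.25  0.02] w 0.0346 q [ 0.19  0.45  1.92 -0.    0.77 -1.27]
rot [0.001 0.    0.001] lin [ 0.0013  0.     -0.0031]
```

{"name": "move_arm", "arguments": {
  "rows": [
    {"linear": [0, 0, -0.002], "delta_rot": [0, 0, 0]},
    {"linear": [0, 0, -0.001], "delta_rot": [0, 0, 0]},
    {"linear": [0, 0, 0], "delta_rot": [0, 0, 0]}
  ]
}}

```text
time_s: 12.3
tcp_pos: [0.5173, 0.1136, 0.1142]
orientation: [2.336, 2.099, -0.001]
force: [-2.1, 0.4, -2.5]
width: 0.0349
```

{"name": "move_arm", "arguments": {
  "rows": [
    {"linear": [0, 0, 0], "delta_rot": [0, 0, 0]},
    {"linear": [0, 0, 0], "delta_rot": [0, 0, 0]},
    {"linear": [0, 0, 0], "delta_rot": [0, 0, 0]},
    {"linear": [0, 0, 0], "delta_rot": [0, 0, 0]},
    {"linear": [0, 0, 0], "delta_rot": [0, 0, 0]}
  ],
  "jaw": 0.2
}}

```text
time_s: 12.8
tcp_pos: [0.521, 0.1142, 0.1162]
orientation: [2.333, 2.096, 0.01]
force: [-0.1, -0.4, -0.0]
width: 0.0683
```

```bash
python3 g.py .5185 .1137 .114 83.9; python3 - <<'E'
from h import *
im,d=viewer.grab_frame('side');P=cloud('side',d)
B,G,R=[im[...,i].astype(int) for i in range(3)]
m=(R>90)&(R-B>50)&(R-G>25)&(np.hypot(P[...,0]-.517,P[...,1]-.114)<.1)&(P[...,2]>.1)&(P[...,2]<.21)
q=P[m];t=q[q[:,2]>.17];print(len(q),'max z',np.percentile(q[:,2],[50,90,98]),np.median(t[:,2]),t.mean(0))
E
```

```text
t 12.8 p [0.521  0.1142 0.1162] jaw yaw 83.9 z [ 0.008  0.001 -1.   ] F [-0.1 -0.4 -0. ] T [0.03 0.01 0.02] w 0.0683 q [ 0.19  0.45  1.91 -0.    0.77 -1.27]
rot [-0.001  0.008  0.   ] lin [-0.0025 -0.0005 -0.0022]
93 max z [0.17476467 0.17868298 0.17975805] 0.17586139536526796 [0.4461525  0.12244681 0.17575654]
```

{"name": "move_arm", "arguments": {
  "rows": [
    {"linear": [-0.0035, -0.0005, -0.001], "delta_rot": [-0.001, 0.008, 0]},
    {"linear": [0, 0, 0], "delta_rot": [0, 0, 0]}
  ]
}}

```text
time_s: 13.05
tcp_pos: [0.5172, 0.1137, 0.1152]
orientation: [2.337, 2.099, -0.001]
force: [0.6, -0.1, -0.2]
width: 0.0685
```

{"name": "move_arm", "arguments": {
  "rows": [
    {"linear": [0, 0, 0], "delta_rot": [0, 0, 0]},
    {"linear": [0, 0, 0], "delta_rot": [0, 0, 0]},
    {"linear": [0, 0, 0], "delta_rot": [0, 0, 0]},
    {"linear": [0, 0, 0], "delta_rot": [0, 0, 0]},
    {"linear": [0, 0, 0], "delta_rot": [0, 0, -0.05]},
    {"linear": [0, 0, 0], "delta_rot": [0, 0, -0.1]},
    {"linear": [0, 0, 0], "delta_rot": [0, 0, -0.1]}
  ],
  "jaw": 1,
  "newtons": 40
}}

```text
time_s: 13.75
tcp_pos: [0.5162, 0.1143, 0.1152]
orientation: [-2.586, -1.781, 0.002]
force: [-0.4, 0.6, 0.4]
width: 0.0348
```

```bash
python3 g.py .5175 .1137 .115 70
```

```text
t 13.75 p [0.5162 0.1143 0.1152] jaw yaw 69.1 z [-0.002  0.001 -1.   ] F [-0.4  0.6  0.4] T [ 0.36 -0.11  0.05] w 0.0348 q [ 0.19  0.45  1.92  0.    0.77 -1.01]
rot [-0.001 -0.002  0.016] lin [ 0.0013 -0.0006 -0.0002]
```

{"name": "move_arm", "arguments": {
  "rows": [
    {"linear": [0, 0, 0], "delta_rot": [0, 0, -0.14]},
    {"linear": [0, 0, 0], "delta_rot": [0, 0, -0.14]},
    {"linear": [0, 0, 0], "delta_rot": [0, 0, -0.14]},
    {"linear": [0, 0, 0], "delta_rot": [0, 0, -0.14]},
    {"linear": [0, 0, 0], "delta_rot": [0, 0, -0.14]},
    {"linear": [0, 0, 0], "delta_rot": [0, 0, -0.14]},
    {"linear": [0, 0, 0], "delta_rot": [0, 0, -0.14]},
    {"linear": [0, 0, 0], "delta_rot": [0, 0, -0.14]},
    {"linear": [0, 0, 0], "delta_rot": [0, 0, -0.14]},
    {"linear": [0, 0, 0], "delta_rot": [0, 0, -0.14]}
  ]
}}

```text
time_s: 14.75
tcp_pos: [0.5182, 0.1153, 0.1152]
orientation: [-3.116, 0.391, -0.008]
force: [0.3, -0.5, -0.5]
width: 0.035
```

```bash
python3 g.py .5175 .1137 .115 0; python3 - <<'E'
from h import *
im,d=viewer.grab_frame('side');P=cloud('side',d);cv2.imwrite('s3.png',im)
for n in ('pointer','green_mark'):
    for o in finder.spot_point(n,'side')[:2]: print(n,o['centre'],o['confidence'],at_z('side',o['centre'],.016 if n=='pointer' else .014))
E
```

```text
t 14.75 p [0.5182 0.1153 0.1152] jaw yaw -14.3 z [ 0.005  0.    -1.   ] F [ 0.3 -0.5 -0.5] T [-0.17 -0.05  0.08] w 0.035 q [ 0.2   0.45  1.92 -0.    0.76  0.45]
rot [-0.001  0.005  0.25 ] lin [-0.0007 -0.0016 -0.0002]
```

{"name": "move_arm", "arguments": {
  "rows": [
    {"linear": [0, 0, 0], "delta_rot": [0, 0, -0.14]},
    {"linear": [0, 0, 0], "delta_rot": [0, 0, -0.14]},
    {"linear": [0, 0, 0], "delta_rot": [0, 0, -0.14]},
    {"linear": [0, 0, 0], "delta_rot": [0, 0, -0.14]},
    {"linear": [0, 0, 0], "delta_rot": [0, 0, -0.14]},
    {"linear": [0, 0, 0], "delta_rot": [0, 0, -0.14]},
    {"linear": [0, 0, 0], "delta_rot": [0, 0, -0.14]},
    {"linear": [0, 0, 0], "delta_rot": [0, 0, -0.14]},
    {"linear": [0, 0, 0], "delta_rot": [0, 0, -0.14]},
    {"linear": [0, 0, 0], "delta_rot": [0, 0, -0.14]},
    {"linear": [0, 0, 0], "delta_rot": [0, 0, -0.14]},
    {"linear": [0, 0, 0], "delta_rot": [0, 0, -0.14]},
    {"linear": [0, 0, 0], "delta_rot": [0, 0, -0.1]},
    {"linear": [0, 0, 0], "delta_rot": [0, 0, 0]}
  ]
}}

```text
time_s: 16.3
tcp_pos: [0.5194, 0.1129, 0.1153]
orientation: [1.657, -2.66, 0.01]
force: [0.3, 0.6, 0.4]
width: 0.0351
```

```bash
cat > car.py <<'E'
from h import *
for c in ['side','top']:
    im,d=viewer.grab_frame(c);P=cloud(c,d);cv2.imwrite(f'{c}3.png',im)
    B,G,R=[im[...,i].astype(int) for i in range(3)]
    near=(d>0)&(abs(P[...,0]-.515)<.06)&(P[...,1]>-.2)&(P[...,1]<.08)
    m=near&(P[...,2]>.085)&(P[...,2]<.106)&(B-R>40); q=P[m]
    if len(q)>10: print(c,'cup',len(q),'mid',np.round((np.percentile(q,3,0)+np.percentile(q,97,0))/2,4))
    m=near&(G-R>40)&(G-B>40)
    if m.sum(): print(c,'green',m.sum(),np.round(P[m].mean(0),4),np.round(np.ptp(P[m][:,1]),3))
    for n in ('pointer','green_mark'):
        for o in finder.spot_point(n,c)[:2]: print(c,n,np.round(o['centre'],1),round(o['confidence'],2),np.round(at_z(c,o['centre'],.016 if n=='pointer' else .013),4))
E
python3 g.py .5175 .1137 .115 0; python3 car.py
python3 - <<'E'
import sys; sys.argv=['']
from h import *
for c in ['side','top']:
    im=cv2.imread(f'{c}.png');d=np.load(f'{c}_d.npy');P=cloud(c,d);B,G,R=[im[...,i].astype(int) for i in range(3)]
    m=(abs(P[...,0]-.515)<.06)&(P[...,1]>-.2)&(P[...,1]<.08)&(P[...,2]>.085)&(P[...,2]<.106)&(B-R>40); q=P[m]
    print('initial',c,len(q),np.round((np.percentile(q,3,0)+np.percentile(q,97,0))/2,4))
E
```

```text
t 16.3 p [0.5194 0.1129 0.1153] jaw yaw -116.1 z [-0.003 -0.01  -1.   ] F [0.3 0.6 0.4] T [ 0.13 -0.07 -0.03] w 0.0351 q [ 0.2   0.46  1.91 -0.01  0.78  2.23]
rot [0.009 0.008 2.027] lin [-0.0019  0.0008 -0.0003]
top cup 191 mid [ 0.5214 -0.0653  0.0965]
top pointer [199.8 336.5] 0.69 [ 0.481  -0.0613  0.016 ]
top green_mark [200.7 323. ] 0.55 [ 0.478 -0.021  0.013]
initial side 380 [ 0.5187 -0.0836  0.0951]
initial top 276 [ 0.5176 -0.0859  0.097 ]
```

{"name": "move_arm", "arguments": {
  "rows": [
    {"linear": [0, 0, 0], "delta_rot": [0, 0, 0]},
    {"linear": [0, 0, 0], "delta_rot": [0, 0, 0]},
    {"linear": [0, 0, 0], "delta_rot": [0, 0, 0]},
    {"linear": [0, 0, 0], "delta_rot": [0, 0, 0]}
  ],
  "jaw": 0.2
}}

```text
time_s: 17.0
tcp_pos: [0.5191, 0.1131, 0.1151]
orientation: [1.66, -2.657, 0.01]
force: [-0.6, 0.2, 0.2]
width: 0.0681
```

```bash
python3 g.py .5175 .1137 .115 -116
```

```text
t 17.0 p [0.5191 0.1131 0.1151] jaw yaw -116.0 z [-0.004 -0.01  -1.   ] F [-0.6  0.2  0.2] T [-0.06 -0.02  0.01] w 0.0681 q [ 0.2   0.46  1.91 -0.01  0.78  2.23]
rot [ 0.01  -0.004 -0.   ] lin [-0.0016  0.0006 -0.0001]
```

{"name": "move_arm", "arguments": {
  "rows": [
    {"linear": [-0.0012, 0.0005, 0], "delta_rot": [0.01, -0.004, 0.05]},
    {"linear": [0, 0, 0], "delta_rot": [0, 0, 0.14]},
    {"linear": [0, 0, 0], "delta_rot": [0, 0, 0.14]},
    {"linear": [0, 0, 0], "delta_rot": [0, 0, 0.14]},
    {"linear": [0, 0, 0], "delta_rot": [0, 0, 0.14]},
    {"linear": [0, 0, 0], "delta_rot": [0, 0, 0.14]},
    {"linear": [0, 0, 0], "delta_rot": [0, 0, 0.14]},
    {"linear": [0, 0, 0], "delta_rot": [0, 0, 0.14]},
    {"linear": [0, 0, 0], "delta_rot": [0, 0, 0.14]},
    {"linear": [0, 0, 0], "delta_rot": [0, 0, 0.14]},
    {"linear": [0, 0, 0], "delta_rot": [0, 0, 0.14]},
    {"linear": [0, 0, 0], "delta_rot": [0, 0, 0.14]},
    {"linear": [0, 0, 0], "delta_rot": [0, 0, 0]}
  ]
}}

```text
time_s: 18.3
tcp_pos: [0.517, 0.1137, 0.1147]
orientation: [3.088, -0.573, -0.003]
force: [0.3, -0.9, -0.7]
width: 0.0683
```

```bash
python3 g.py .5178 .1137 .115 -20
```

```text
t 18.3 p [0.517  0.1137 0.1147] jaw yaw -21.0 z [-0.002  0.    -1.   ] F [ 0.3 -0.9 -0.7] T [-0.04  0.   -0.05] w 0.0683 q [0.19 0.46 1.92 0.   0.77 0.56]
rot [ 0.    -0.002  0.018] lin [ 0.0008 -0.      0.0003]
```

{"name": "move_arm", "arguments": {
  "rows": [
    {"linear": [0.0008, 0, 0], "delta_rot": [0, -0.002, 0.145]},
    {"linear": [0, 0, 0], "delta_rot": [0, 0, 0.145]},
    {"linear": [0, 0, 0], "delta_rot": [0, 0, 0.145]},
    {"linear": [0, 0, 0], "delta_rot": [0, 0, 0.145]},
    {"linear": [0, 0, 0], "delta_rot": [0, 0, 0.145]},
    {"linear": [0, 0, 0], "delta_rot": [0, 0, 0.145]},
    {"linear": [0, 0, 0], "delta_rot": [0, 0, 0.145]},
    {"linear": [0, 0, 0], "delta_rot": [0, 0, 0.145]},
    {"linear": [0, 0, 0], "delta_rot": [0, 0, 0.145]},
    {"linear": [0, 0, 0], "delta_rot": [0, 0, 0.145]},
    {"linear": [0, 0, 0], "delta_rot": [0, 0, 0.145]},
    {"linear": [0, 0, 0], "delta_rot": [0, 0, 0.145]},
    {"linear": [0, 0, 0], "delta_rot": [0, 0, 0.145]},
    {"linear": [0, 0, 0], "delta_rot": [0, 0, 0.145]},
    {"linear": [0, 0, 0], "delta_rot": [0, 0, 0.145]},
    {"linear": [0, 0, 0], "delta_rot": [0, 0, 0.145]},
    {"linear": [0, 0, 0], "delta_rot": [0, 0, 0.1]},
    {"linear": [0, 0, 0], "delta_rot": [0, 0, 0]}
  ]
}}

```text
time_s: 20.1
tcp_pos: [0.5175, 0.1139, 0.1145]
orientation: [1.592, 2.707, 0.001]
force: [0.7, -0.2, 0.3]
width: 0.0686
```

```bash
python3 g.py .5178 .1137 .115 130
```

```text
t 20.1 p [0.5175 0.1139 0.1145] jaw yaw 119.1 z [ 0.001 -0.    -1.   ] F [ 0.7 -0.2  0.3] T [-0.04 -0.01  0.02] w 0.0686 q [ 0.19  0.46  1.92 -0.    0.77 -1.88]
rot [0.    0.001 0.191] lin [ 0.0003 -0.0002  0.0005]
```

{"name": "move_arm", "arguments": {
  "rows": [
    {"linear": [0, 0, 0.003], "delta_rot": [0, 0, 0]},
    {"linear": [0, 0, 0], "delta_rot": [0, 0, 0]},
    {"linear": [0, 0, 0], "delta_rot": [0, 0, 0]},
    {"linear": [0, 0, 0], "delta_rot": [0, 0, 0]},
    {"linear": [0, 0, 0], "delta_rot": [0, 0, 0]},
    {"linear": [0, 0, 0], "delta_rot": [0, 0, -0.08]},
    {"linear": [0, 0, 0], "delta_rot": [0, 0, -0.14]},
    {"linear": [0, 0, 0], "delta_rot": [0, 0, -0.14]},
    {"linear": [0, 0, 0], "delta_rot": [0, 0, -0.14]},
    {"linear": [0, 0, 0], "delta_rot": [0, 0, -0.14]},
    {"linear": [0, 0, 0], "delta_rot": [0, 0, -0.14]}
  ],
  "jaw": 1
}}

```text
time_s: 21.2
tcp_pos: [0.5174, 0.1142, 0.1178]
orientation: [2.543, 1.843, 0.001]
force: [1.4, 0.1, -0.6]
width: 0.0352
```

{"name": "move_arm", "arguments": {
  "rows": [
    {"linear": [0, 0, 0], "delta_rot": [0, 0, -0.14]},
    {"linear": [0, 0, 0], "delta_rot": [0, 0, -0.14]},
    {"linear": [0, 0, 0], "delta_rot": [0, 0, -0.14]},
    {"linear": [0, 0, 0], "delta_rot": [0, 0, -0.14]},
    {"linear": [0, 0, 0], "delta_rot": [0, 0, -0.14]},
    {"linear": [0, 0, 0], "delta_rot": [0, 0, -0.14]},
    {"linear": [0, 0, 0], "delta_rot": [0, 0, -0.14]},
    {"linear": [0, 0, 0], "delta_rot": [0, 0, -0.14]},
    {"linear": [0, 0, 0], "delta_rot": [0, 0, -0.14]},
    {"linear": [0, 0, 0], "delta_rot": [0, 0, -0.14]}
  ]
}}

```text
time_s: 22.2
tcp_pos: [0.5183, 0.114, 0.1178]
orientation: [3.122, -0.327, 0.002]
force: [-1.1, -1.1, 0.7]
width: 0.0355
```

```bash
python3 g.py .5178 .1137 .118 0
```

```text
t 22.2 p [0.5183 0.114  0.1178] jaw yaw -11.9 z [ 0.001 -0.003 -1.   ] F [-1.1 -1.1  0.7] T [-0.14 -0.08  0.06] w 0.0355 q [ 0.2   0.45  1.91 -0.    0.78  0.41]
rot [0.003 0.001 0.208] lin [-0.0005 -0.0003  0.0002]
```

{"name": "move_arm", "arguments": {
  "rows": [
    {"linear": [0, 0, 0], "delta_rot": [0, 0, -0.14]},
    {"linear": [0, 0, 0], "delta_rot": [0, 0, -0.14]},
    {"linear": [0, 0, 0], "delta_rot": [0, 0, -0.14]},
    {"linear": [0, 0, 0], "delta_rot": [0, 0, -0.14]},
    {"linear": [0, 0, 0], "delta_rot": [0, 0, -0.14]},
    {"linear": [0, 0, 0], "delta_rot": [0, 0, -0.14]},
    {"linear": [0, 0, 0], "delta_rot": [0, 0, -0.14]},
    {"linear": [0, 0, 0], "delta_rot": [0, 0, -0.14]},
    {"linear": [0, 0, 0], "delta_rot": [0, 0, -0.14]},
    {"linear": [0, 0, 0], "delta_rot": [0, 0, -0.14]},
    {"linear": [0, 0, 0], "delta_rot": [0, 0, -0.14]},
    {"linear": [0, 0, 0], "delta_rot": [0, 0, -0.14]},
    {"linear": [0, 0, 0], "delta_rot": [0, 0, -0.1]},
    {"linear": [0, 0, 0], "delta_rot": [0, 0, 0]}
  ]
}}

```text
time_s: 23.6
tcp_pos: [0.5181, 0.113, 0.1177]
orientation: [1.6, -2.696, -0.002]
force: [-0.1, 0.5, 0.7]
width: 0.0352
```

```bash
python3 g.py .5178 .1137 .118 0; python3 car.py
```

```text
t 23.6 p [0.5181 0.113  0.1177] jaw yaw -118.6 z [-0.006 -0.002 -1.   ] F [-0.1  0.5  0.7] T [-0.11  0.04 -0.06] w 0.0352 q [ 0.19  0.45  1.91 -0.    0.78  2.26]
rot [ 7.00e-03 -1.00e-03  2.07e+00] lin [-0.0003  0.0007  0.0003]
side green_mark [257.5 298.7] 0.64 [0.5145 0.1255 0.013 ]
side green_mark [237.8 294.7] 0.24 [0.5097 0.0759 0.013 ]
top cup 221 mid [ 0.5191 -0.0375  0.0968]
top pointer [200.9 327.5] 0.85 [ 0.4771 -0.0344  0.016 ]
top green_mark [197.9 322.3] 0.63 [ 0.4866 -0.0187  0.013 ]
```

{"name": "move_arm", "arguments": {
  "rows": [
    {"linear": [0, 0, 0], "delta_rot": [0, 0, 0]},
    {"linear": [0, 0, 0], "delta_rot": [0, 0, 0]},
    {"linear": [0, 0, 0], "delta_rot": [0, 0, 0]},
    {"linear": [0, 0, 0], "delta_rot": [0, 0, 0]},
    {"linear": [0, 0.0005, 0], "delta_rot": [0.007, -0.001, 0.05]},
    {"linear": [0, 0, 0], "delta_rot": [0, 0, 0.14]},
    {"linear": [0, 0, 0], "delta_rot": [0, 0, 0.14]},
    {"linear": [0, 0, 0], "delta_rot": [0, 0, 0.14]},
    {"linear": [0, 0, 0], "delta_rot": [0, 0, 0.14]},
    {"linear": [0, 0, 0], "delta_rot": [0, 0, 0.14]},
    {"linear": [0, 0, 0], "delta_rot": [0, 0, 0.14]},
    {"linear": [0, 0, 0], "delta_rot": [0, 0, 0.14]},
    {"linear": [0, 0, 0], "delta_rot": [0, 0, 0.14]},
    {"linear": [0, 0, 0], "delta_rot": [0, 0, 0.14]},
    {"linear": [0, 0, 0], "delta_rot": [0, 0, 0.14]},
    {"linear": [0, 0, 0], "delta_rot": [0, 0, 0]}
  ],
  "jaw": 0.2
}}

```text
time_s: 25.5
tcp_pos: [0.5192, 0.1137, 0.1181]
orientation: [3.018, -0.861, -0.005]
force: [-0.6, 0.1, 0.2]
width: 0.0681
```

```bash
python3 g.py .5178 .1137 .118 80;python3 car.py
```

```text
t 25.5 p [0.5192 0.1137 0.1181] jaw yaw -31.8 z [-0.004 -0.002 -1.   ] F [-0.6  0.1  0.2] T [0.03 0.04 0.02] w 0.0681 q [ 0.19  0.45  1.91 -0.    0.78  0.75]
rot [ 0.006 -0.     1.952] lin [-0.0014 -0.     -0.0001]
top cup 218 mid [ 0.5187 -0.0369  0.0967]
top pointer [203.1 329. ] 0.68 [ 0.4705 -0.039   0.016 ]
top green_mark [201.1 322.9] 0.65 [ 0.4768 -0.0207  0.013 ]
```

{"name": "move_arm", "arguments": {
  "rows": [
    {"linear": [-0.001, 0, 0], "delta_rot": [0.006, 0, 0.14]},
    {"linear": [0, 0, 0], "delta_rot": [0, 0, 0.14]},
    {"linear": [0, 0, 0], "delta_rot": [0, 0, 0.14]},
    {"linear": [0, 0, 0], "delta_rot": [0, 0, 0.14]},
    {"linear": [0, 0, 0], "delta_rot": [0, 0, 0.14]},
    {"linear": [0, 0, 0], "delta_rot": [0, 0, 0.14]},
    {"linear": [0, 0, 0], "delta_rot": [0, 0, 0.14]},
    {"linear": [0, 0, 0], "delta_rot": [0, 0, 0.14]},
    {"linear": [0, 0, 0], "delta_rot": [0, 0, 0.14]},
    {"linear": [0, 0, 0], "delta_rot": [0, 0, 0.14]},
    {"linear": [0, 0, 0], "delta_rot": [0, 0, 0.14]},
    {"linear": [0, 0, 0], "delta_rot": [0, 0, 0.14]},
    {"linear": [0, 0, 0], "delta_rot": [0, 0, 0]},
    {"linear": [0, 0, 0], "delta_rot": [0, 0, 0]}
  ]
}}

```text
time_s: 27.2
tcp_pos: [0.5181, 0.1136, 0.1181]
orientation: [2.619, 1.731, -0.008]
force: [0.6, -0.2, 0.7]
width: 0.0684
```

```bash
python3 g.py .5178 .1137 .118 80
```

```text
t 27.2 p [0.5181 0.1136 0.1181] jaw yaw 66.9 z [-0.003 -0.004 -1.   ] F [ 0.6 -0.2  0.7] T [-0.02 -0.02  0.01] w 0.0684 q [ 0.2   0.45  1.91 -0.01  0.78 -0.97]
rot [ 0.005 -0.003  0.228] lin [-0.0003  0.0001 -0.0001]
```

{"name": "move_arm", "arguments": {
  "rows": [
    {"linear": [0, 0, 0], "delta_rot": [0.005, -0.003, 0]},
    {"linear": [0, 0, 0], "delta_rot": [0, 0, 0]},
    {"linear": [0, 0, 0], "delta_rot": [0, 0, 0]},
    {"linear": [0, 0, 0], "delta_rot": [0, 0, 0]},
    {"linear": [0, 0, 0], "delta_rot": [0, 0, -0.08]},
    {"linear": [0, 0, 0], "delta_rot": [0, 0, -0.14]},
    {"linear": [0, 0, 0], "delta_rot": [0, 0, -0.14]},
    {"linear": [0, 0, 0], "delta_rot": [0, 0, -0.14]},
    {"linear": [0, 0, 0], "delta_rot": [0, 0, -0.14]},
    {"linear": [0, 0, 0], "delta_rot": [0, 0, -0.14]},
    {"linear": [0, 0, 0], "delta_rot": [0, 0, -0.14]},
    {"linear": [0, 0, 0], "delta_rot": [0, 0, -0.14]},
    {"linear": [0, 0, 0], "delta_rot": [0, 0, -0.14]},
    {"linear": [0, 0, 0], "delta_rot": [0, 0, -0.14]},
    {"linear": [0, 0, 0], "delta_rot": [0, 0, -0.14]},
    {"linear": [0, 0, 0], "delta_rot": [0, 0, -0.14]},
    {"linear": [0, 0, 0], "delta_rot": [0, 0, -0.14]},
    {"linear": [0, 0, 0], "delta_rot": [0, 0, -0.14]},
    {"linear": [0, 0, 0], "delta_rot": [0, 0, 0]}
  ],
  "jaw": 1
}}

```text
time_s: 29.1
tcp_pos: [0.5169, 0.1126, 0.1183]
orientation: [2.879, -1.255, -0.006]
force: [1.5, -0.1, 0.6]
width: 0.0351
```

```bash
python3 g.py .5178 .1137 .118 -116; python3 car.py
```

```text
t 29.1 p [0.5169 0.1126 0.1183] jaw yaw -47.1 z [-0.004  0.001 -1.   ] F [ 1.5 -0.1  0.6] T [-0.13 -0.12 -0.05] w 0.0351 q [0.19 0.45 1.91 0.   0.78 1.01]
rot [-0.003 -0.003 -1.203] lin [ 0.0009  0.0011 -0.0003]
top cup 236 mid [ 0.5181 -0.0263  0.0966]
top pointer [202.9 323.6] 0.79 [ 0.4707 -0.0228  0.016 ]
top green_mark [199.6 326.8] 0.81 [ 0.4817 -0.0323  0.013 ]
```

{"name": "move_arm", "arguments": {
  "rows": [
    {"linear": [0, 0, 0], "delta_rot": [0, 0, -0.14]},
    {"linear": [0, 0, 0], "delta_rot": [0, 0, -0.14]},
    {"linear": [0, 0, 0], "delta_rot": [0, 0, -0.14]},
    {"linear": [0, 0, 0], "delta_rot": [0, 0, -0.14]},
    {"linear": [0, 0, 0], "delta_rot": [0, 0, -0.14]},
    {"linear": [0, 0, 0], "delta_rot": [0, 0, -0.14]},
    {"linear": [0, 0, 0], "delta_rot": [0, 0, -0.12]},
    {"linear": [0, 0, 0], "delta_rot": [0, 0, 0]}
  ]
}}

```text
time_s: 30.2
tcp_pos: [0.5165, 0.1137, 0.1183]
orientation: [-1.946, 2.464, 0.008]
force: [-0.5, 0.2, 1.9]
width: 0.0348
```

{"name": "move_arm", "arguments": {
  "rows": [
    {"linear": [0, 0, 0], "delta_rot": [0, 0, 0]},
    {"linear": [0, 0, 0], "delta_rot": [0, 0, 0]},
    {"linear": [0, 0, 0], "delta_rot": [0, 0, 0]},
    {"linear": [0, 0, 0], "delta_rot": [0, 0, 0]}
  ],
  "jaw": 0.2
}}

```text
time_s: 30.6
tcp_pos: [0.5163, 0.1135, 0.1181]
orientation: [-1.958, 2.455, 0.009]
force: [1.0, 0.3, -0.6]
width: 0.0684
```

```bash
python3 g.py .5178 .1137 .118 -116; python3 car.py
```

```text
t 30.6 p [0.5163 0.1135 0.1181] jaw yaw -102.8 z [-0.002  0.005 -1.   ] F [ 1.   0.3 -0.6] T [ 0.03 -0.04  0.01] w 0.0684 q [0.19 0.45 1.92 0.01 0.78 1.98]
rot [-0.005 -0.002 -0.23 ] lin [ 0.0015  0.0002 -0.0001]
top cup 235 mid [ 0.5181 -0.0193  0.0966]
top pointer [200.2 323.8] 0.8 [ 0.479  -0.0233  0.016 ]
top green_mark [198.5 324.1] 0.78 [ 0.4849 -0.0242  0.013 ]
```

{"name": "move_arm", "arguments": {
  "rows": [
    {"linear": [0.001, 0, 0.02], "delta_rot": [-0.005, -0.002, 0]},
    {"linear": [0, 0, 0.03], "delta_rot": [0, 0, 0]},
    {"linear": [0, 0, 0.05], "delta_rot": [0, 0, 0]},
    {"linear": [0, 0, 0.05], "delta_rot": [0, 0, 0]},
    {"linear": [-0.02, 0.01, 0.04], "delta_rot": [0, 0, 0]},
    {"linear": [-0.04, 0.03, 0], "delta_rot": [0, 0, 0]},
    {"linear": [-0.04, 0.03, 0], "delta_rot": [0, 0, 0]},
    {"linear": [-0.03, 0.03, 0], "delta_rot": [0, 0, 0]},
    {"linear": [0, 0, 0], "delta_rot": [0, 0, 0]},
    {"linear": [0, 0, 0], "delta_rot": [0, 0, 0]}
  ]
}}

```text
time_s: 31.9
tcp_pos: [0.3814, 0.2158, 0.3166]
orientation: [-1.955, 2.455, 0.002]
force: [0.6, -1.4, 0.4]
width: 0.0682
```

```bash
python3 g.py .5178 .1137 .118 -116; python3 car.py; python3 -c "
import cv2,numpy as np
a=cv2.imread('side3.png')[150:290,240:340];b=cv2.imread('top3.png')[165:215,250:390]
cv2.imwrite('pics/6.png',np.hstack([cv2.resize(a,(357,500),interpolation=cv2.INTER_CUBIC),cv2.copyMakeBorder(cv2.resize(b,(440,157),interpolation=cv2.INTER_CUBIC),0,343,0,0,0)]))"
```

```text
t 31.9 p [0.3814 0.2158 0.3166] jaw yaw -102.9 z [ 0.002  0.003 -1.   ] F [ 0.6 -1.4  0.4] T [0.05 0.01 0.04] w 0.0682 q [0.49 0.03 1.93 0.   1.17 2.28]
rot [-0.003  0.002 -0.228] lin [ 0.1364 -0.1021 -0.1986]
side cup 410 mid [ 0.5186 -0.0186  0.095 ]
side pointer [197.9 297.1] 0.73 [ 0.4757 -0.0214  0.016 ]
side green_mark [195.8 295.7] 0.83 [ 0.477  -0.0294  0.013 ]
top cup 286 mid [ 0.5176 -0.0206  0.0972]
top green 6 [ 0.4784 -0.0189  0.0162] 0.015
top pointer [200.4 322.8] 0.58 [ 0.4783 -0.0203  0.016 ]
top green_mark [199.7 322.3] 0.73 [ 0.4811 -0.0188  0.013 ]
top green_mark [176.1 277. ] 0.44 [0.5513 0.1198 0.013 ]
```

View pics/6.png

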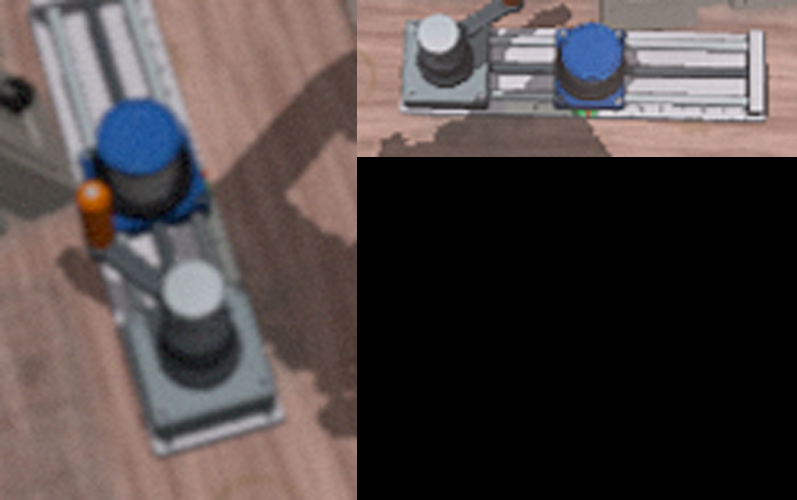

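```bash
python3 - <<'E'
from h import *
for c in ['side','top']:
    im,d=viewer.grab_frame(c);P=cloud(c,d).reshape(-1,3)
    for n,x,y,z in (('boss',.5178,.1137,.149),('spare',.448,.2975,.099)):
        m=(np.hypot(P[:,0]-x,P[:,1]-y)<.03)&(abs(P[:,2]-z)<.012);q=P[m]
        if len(q)>5:print(c,n,len(q),np.round((np.percentile(q,4,0)+np.percentile(q,96,0))/2,4),'zmed',round(float(np.median(q[:,2])),4))
o,_=st()
job_done()
E
```

```text
side boss 254 [0.5193 0.1164 0.1455] zmed 0.1481
side spare 269 [0.4491 0.2996 0.0958] zmed 0.0984
top boss 143 [0.5173 0.1133 0.1476] zmed 0.15
t 32.3 p [0.3824 0.2148 0.316 ] jaw yaw -103.1 z [ 0.001  0.003 -1.   ] F [ 0.2 -0.1  0.4] T [-0.01  0.01 -0.03] w 0.0688 q [0.48 0.04 1.93 0.   1.17 2.28]
the job is handed in; nothing more can be done
```

The crank with the orange grip is seated on the square shaft. I wound it clockwise about 1.7 turns, until the red pointer stood at the green mark, and handed the job in at 32 s. I turned it by the boss in three wrist strokes rather than by the handle.

My last checks showed:
- **Seating:** the boss top is at about 148–150 mm, against 149 mm when fully down. The crank is centred on the shaft to within about 2 mm.
- **Carriage:** it travelled about 65 mm. My estimates of the starting distance to the mark ran from 66 to 73 mm, with 69 mm most likely. So the pointer is probably 0–5 mm short of the middle of the mark, inside the 12 mm allowed. The side camera's estimate (73 mm) would put it up to 8 mm short.
- **Disagreement at the end:** with the pointer over the mark, the networks' positions for the two differed by 1.5 mm in the top camera and 8 mm in the side camera. I treated the mark's reading there as disturbed by the pointer.
- **Black-gripped crank:** it stands within about 1 mm of where it was, by the side camera. The arm hid it from the top camera.
- **Robot:** the gripper is open and clear of everything. Wrist forces stayed around 5 N or less in every reading I took; these were after each move, not continuous.

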